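Put the tissue tamper away in its keyed ring holder

TASK

Take the steel tissue tamper (the tool with the block-shaped head) out of the drying rack and put it away handle-first in the ring of its holder: feel for the slot by turning it gently on the ring until its cross pin drops through, then lower it until the head sits fully home and upright on the ring, and let go. Press only lightly on the holder while you feel for the slot (under 25 N), do not let the tool fall or ram its head down on the ring, and leave everything else where it stands.

Things in the scene. Friction and masses are not known exactly. Their poses are not given: they have to be found in the camera images.
- tamper_head (a point): the tissue tamper: loose steel hand tool, about 0.2 kg, standing head-up in one hole of the rack, leaning up to 3 degrees. Head: plain block 44 (x) x 24 (y) x 46 mm (z); this point is its centre. z points from handle to head. Take it by the two 44 mm sides, 24 mm apart. Below the head: a round handle, 12 mm thick, 95 mm long, with a cross pin.
- tamper_pin (a point): centre of the tamper's cross pin: a round pin 5 mm thick, 26 mm from tip to tip, through the handle along x (parallel to the head's long side). 61 mm below the head's centre, 38 mm below the head's underside. In the rack the tamper hangs on this pin. Same axes as the head.
- tamper_tip (a point): lower end of the tamper's handle, 118 mm below the head's centre, 57 mm below the pin's centre. The last 9 mm taper from 12 mm to a 5 mm tip. Same axes as the head.
- rack: white drying rack: fixed block 75 (x) x 250 (y) x 60 mm high with three plain round 15 mm holes straight down, on its centre line at y = -80, 0 and +80 mm. Origin under its centre on the table, z up. The tamper, the brush and the probe stand in the holes in any order.
- ring_top (a point): centre of the holder's ring, level with its top face, 125 mm above the table; z up, axes of the holder. Ring: 52 mm outside, 12 mm thick. Inside, two dark steel half-moon plates, flush with its top, leave a round bore of 14 to 15 mm for the handle. Seated, the head's underside lies on the ring: head's centre 23 mm above this point. No spring, no click.
- ring_slot (a point): 6 mm below ring_top. The half-moon plates leave a straight slot for the pin across the bore, 8 mm wide, 42 mm long. It does NOT lie along x: it is turned from x by an unmeasured 17 to 69 degrees anticlockwise from above (towards +y), and is stiff. The pin passes when along it within about 6 degrees, either way round; else it lands on the plates, head's centre 63.5 mm above ring_top.
- holder: the fixed ring holder: grey base plate 130 x 100 x 12 mm, an upright post 14 x 30 mm, 52 mm from the ring's axis towards +x, and the ring on a short arm. Nothing is higher than the ring's top, 125 mm. Origin on the table straight below the ring's centre, z up. It must not be pushed with more than 25 N during the search, 45 N as the head lands.
- brush: loose small brush standing in another hole of the rack: 11 mm rod, 23 mm grey flange on the rack top, grey bristle tuft 52 mm above the rack top; bystander, leave alone. Origin at the rod's lower end, z up.
- probe: loose ball-ended rod standing in another hole of the rack: 23 mm grey flange on the rack top, 16 mm black ball up to 50 mm above the rack top; bystander, leave alone. Origin at its lower end, z up.
- jar: loose specimen jar with screw cap, 48 mm across, 60 mm tall; bystander. Origin under its centre.
- bottle: loose amber reagent bottle, 54 mm across, 130 mm tall; bystander. Origin under its centre.
- beaker: loose open glass beaker, 68 mm across, 85 mm tall; bystander. Origin under its centre.
- slide_block: loose wooden slide drying block 90 x 170 x 22 mm with glass slides standing up to 93 mm; bystander. Origin under its centre.
- tip_box: loose pipette tip box 85 x 120 x 62 mm; bystander. Origin under its centre.
- cassettes: loose little pile of white tissue cassettes 43 x 30 x 26 mm; bystander. Origin under its centre.
Things that resemble listed ones, but are neither listed nor needed, are in the scene too. Leave any pink look-alike of the holder alone.

How it is judged (in metres and radians):
On the way, in this order (a step that is already met when the one before it is completed fails the run):
1. the tamper is lifted out of the rack, its whole handle above the rack's top (z of tamper_head in the frame of rack above 0.18 m), for 0.1 s.
2. the handle is in the ring from above, the cross pin still above the ring (horizontal distance between tamper_pin and ring_top below 0.004 m and angle between tamper_head's own z axis and vertical below 0.15 rad and z of tamper_pin in the frame of ring_top between 0.001 and 0.045 m), for 0.2 s.
At the end, for the whole second after the job is handed in: The tamper hangs in the holder's ring, handle down through it: its axis within 4 mm of the ring's centre at the cross pin, upright within 4.5 degrees, the head's underside within 2.5 mm of the ring's top, released; every bystander within 30 mm of where it stood (horizontal distance between tamper_pin and ring_top below 0.004 m and angle between tamper_head's own z axis and vertical below 0.08 rad and z of tamper_head in the frame of ring_top between 0.018 and 0.0255 m and distance of each of brush, probe, jar, bottle, beaker, slide_block, tip_box, cassettes from where it was at the start of the episode below 0.03 m); the robot touches nothing.
It fails at once if the holder is pushed with more than 25 N while the tamper's head is still more than 5 mm above the ring (contact force between holder and anything else above 25 N and z of tamper_head in the frame of ring_top above 0.028 m).
It fails at once if the head is rammed on the ring (more than 45 N on the holder) (contact force between holder and anything else above 45 N).
It fails at once if the tamper falls through the ring (faster than 0.3 m/s with its pin at or below the ring's top, a fall of about 5 mm) (linear speed of tamper above 0.3 m/s and horizontal distance between tamper_pin and ring_top below 0.01 m and z of tamper_pin in the frame of ring_top below 0.003 m).
It fails at once if a bystander is moved more than 30 mm (distance of any of brush, probe, jar, bottle, beaker, slide_block, tip_box, cassettes from where it was at the start of the episode above 0.03 m).
It also fails if it takes over 64 s, if anything falls off the work surface, if the arm or the gripper's body presses on something with over 40 N, if the wrist force passes 120 N, or if a joint passes its speed limit or range.

ROBOT

A 6-joint arm with a two-finger parallel gripper is mounted at the origin on the work surface. World frame = base frame: x ahead of the robot, y to its left, z up, the work surface at z = 0. Lengths are in m, angles in degrees, forces in N, time in s.
With the tool pointing down it reaches from about 0.25 to 0.725 m from the base axis. Payload 9.7 kg.
Tool frame: the origin (TCP) lies between the finger pads; the fingertips stand 17 mm ahead of it and the grasp point (between the pads) lies 2 mm behind it; z points along the fingers, y is the direction in which the jaws open and shut (so a half turn about z gives the same grasp; the last joint's range is limited). The gripper opens to 85 mm and grips with 20 to 120 N. Pads are 22 mm wide; open, the fingers measure 114 mm over their backs; the gripper's body (76 mm by 85 mm) begins 54 mm behind the grasp point. The pads swing forward as they close: fully open they stand 13 mm farther back than shut.
Start: joints at [-68.755, 4.979, 10.078, 95.1, 0, 90], TCP at [0.199, -0.513, 0.21] pointing down, gripper open.
Joint ranges: [-179.16, 179.16], [-48.56, 103.87], [-65.8, 70.77], [-126.05, 130.52], [-82.76, 87.17], [-180, 180]. Speed limits (degrees/s): [127.2, 127.2, 147.25, 180, 180, 180].

INTERFACE

Orientations are given as [roll, pitch, yaw] about the fixed x, y, z axes, in that order (R = Rz(yaw) Ry(pitch) Rx(roll)).
In Python, from workcell import monitor, cams, order gives the robot as it stands. The module is installed in compiled form; this text tells all that it offers.
- The arm moves only by the shell command python3 -m handwheel 'ROWS' [OPENING] [FORCE]. ROWS is JSON, a list of rows, each a list of 6 numbers: the shift along the tool's x, y, z in m, then the turn, a rotation vector about the tool's x, y, z in degrees. In form: [[tx, ty, tz, wx, wy, wz], ...]. A call has exactly 8 rows; each row shifts and turns the commanded pose from where the row before left it, along the tool's axes as they then stand; what a row does not reach is not made up. A row lasts 1/12 s, in which the tool goes at most 41.7 mm and 7.16 degrees, less where a joint would pass 70% of its speed; a pose out of reach is approached as far as the arm can. A call is refused whole if a number of a shift passes 0.0417 or a number of a turn 7.16, either way. A call with a gripper value outside its range is refused whole. OPENING is the opening, from -1 (shut) to 1 (fully open), set as the call begins (- or left out, the last holds). The fingers move at their own pace and stop on an object; FORCE is the grip in N (left out, the last holds). Time passes only in rows, so rows that do not move let the fingers close, or fill a call up. It gives the time, the measured TCP pose, the force and the opening at its end, in the units of the state.
- monitor.get_obs(): the state, without advancing time (a new reading comes with each control period).
- cams.camera(name): name is "side" or "top"; returns a dict with "img" (480x640x3 uint8, red, green, blue), "depth" (480x640 float32, m along the optical axis (not along the pixel's ray), 0 where there is no reading), "fx", "fy", "cx", "cy" (pixels), "rvec" (rotation vector, rad) and "tvec" (3), from world to camera coordinates, as OpenCV has them. Camera axes: x right, y down, z forward; pixel columns grow to the right and rows downward; lengths in m; the calibration is good to about 2 mm. A picture is of the moment at which its call begins.
- order.job_done(): hands the job in, once; it reports no verdict.
The state is a dict: "time": time; "q": joint angles; "qd": joint speeds; "joint_efforts": joint torques, N m; "ee_pos": TCP position; "tcp_rot": TCP orientation; "wrist_force": force on the tool from outside, world axes, zero at the start; "torque": the same for the moment, N m; "opening": finger opening in m.
Only numpy, scipy, OpenCV 4.12 (cv2) and the standard library are available. Lean on these libraries where they do the work, as an engineer would, in place of code of your own. Each camera call takes 0.05 s, during which the arm holds its last target. There are 200 camera calls.

## Working session

There is one attempt and no reset: what is moved stays moved. The work goes in short steps, Python scripts to look and compute and a shell command to move; the robot and the scene stay as the last step left them, time stands still between calls to the robot, and variables do not carry over. Pictures are saved under pics/ and viewed, about 8 in all and at most 12, crops included, and the job is handed in when it is done.

```bash
mkdir -p pics
cat > h.py <<'E'
import numpy as np, cv2
from workcell import monitor, cams, order
def cam(n):
    c=cams.camera(n); R=cv2.Rodrigues(np.array(c["rvec"],float))[0]; c["R"]=R; c["t"]=np.array(c["tvec"],float).ravel(); return c
def pts(c):
    v,u=np.mgrid[:480,:640]; d=c["depth"]; P=np.stack([(u-c["cx"])/c["fx"]*d,(v-c["cy"])/c["fy"]*d,d],-1)
    W=(P-c["t"])@c["R"]; W[d==0]=np.nan; return W
def ray(c,u,v,z):
    r=c["R"].T@np.array([(u-c["cx"])/c["fx"],(v-c["cy"])/c["fy"],1]); o=-c["R"].T@c["t"]
    return o+r*(z-o[2])/r[2]
def proj(c,p):
    q=c["R"]@np.array(p,float)+c["t"]; return [q[0]/q[2]*c["fx"]+c["cx"],q[1]/q[2]*c["fy"]+c["cy"]]
def save(n,im): cv2.imwrite("pics/"+n,cv2.cvtColor(im,cv2.COLOR_RGB2BGR))
E
python3 - <<'E'
from h import *
import pickle
for n in("top","side"):
    c=cam(n); save(n+"0.png",c["img"]); pickle.dump(c,open(n+"0.pkl","wb"))
    print(n,c["fx"],-c["R"].T@c["t"],c["R"][2])
print(monitor.get_obs())
E
```

```text
top 492.4749723343355 [0.47259835 0.07083866 1.14595916] [ 0.07869123 -0.02174506 -0.99666185]
side 469.68731343583227 [ 0.48806806 -0.61337483  0.95195768] [ 0.07473938  0.6246448  -0.77732419]
{'time': 0.1, 'q': array([-6.87548034e+01,  5.00923866e+00,  1.00391380e+01,  9.51003292e+01,
        1.22418311e-03,  8.99992633e+01]), 'qd': array([-0.09293424,  0.01199492,  0.10589283,  0.07742097,  0.01207968,
        0.1020607 ]), 'joint_efforts': array([-5.26950716e-04, -5.21563339e+01,  4.65652549e+01,  1.61874719e-02,
       -5.13292287e-05,  1.83212626e-05]), 'ee_pos': array([ 0.19921902, -0.5124    ,  0.2098429 ]), 'tcp_rot': array([-1.79929570e+02, -1.22508779e-03,  2.12459318e+01]), 'wrist_force': array([0.61098756, 0.42863612, 0.09939592]), 'torque': array([-0.03339506,  0.02682713,  0.00027946]), 'opening': 0.085488083739167}
```

View pics/top0.png

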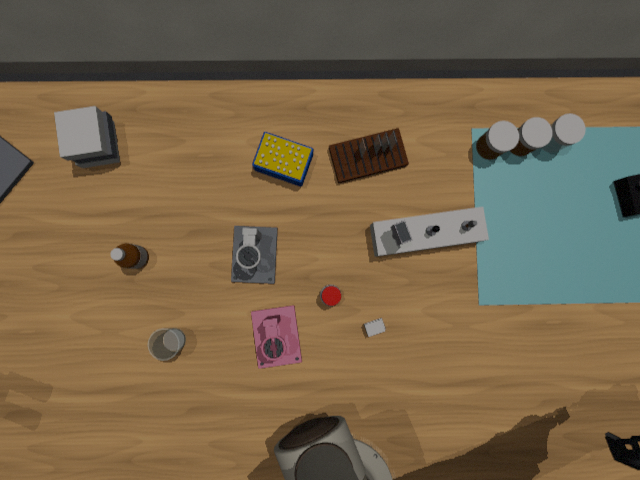

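View pics/side0.png

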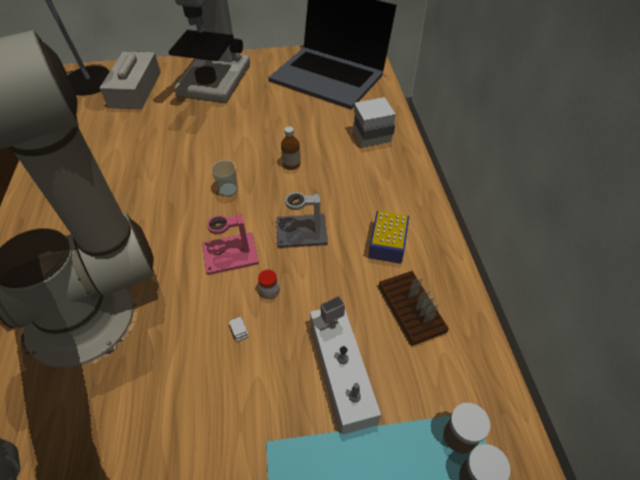

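The tamper (block head) is at top px (401,233), with the probe and brush at (434,229) and (469,225). The grey holder's ring is at (248,257); the pink look-alike is at (273,348). Next I measure the head and ring from depth, and crop the ring.

Run:
```python
from h import *
import pickle
crops=[]
for n,(u,v),(ru,rv) in(("top",(401,233),(248,257)),("side",(333,309),(296,201))):
    c=pickle.load(open(n+"0.pkl","rb")); W=pts(c)
    def near(u,v,r):
        m=np.zeros((480,640),bool); m[v-r:v+r,u-r:u+r]=1; return m
    m=near(u,v,22)&(W[...,2]>.105); z=W[m][:,2]; print(n,"head z hist",np.histogram(z,bins=np.arange(.1,.16,.005))[0])
    t=m&(abs(W[...,2]-np.percentile(z,85))<.006); P=W[t]; print("top",t.sum(),P.mean(0),(P.min(0)+P.max(0))/2)
    r=cv2.minAreaRect((P[:,:2]*1000).astype(np.float32)); print("rect",r)
    A=np.c_[P[:,:2]-P[:,:2].mean(0),np.ones(len(P))]; print("tilt plane",np.linalg.lstsq(A,P[:,2],rcond=None)[0])
    m=near(ru,rv,22)&(abs(W[...,2]-.125)<.006); P=W[m]; print("ring pts",len(P),np.median(P,0))
    print(" circ",cv2.minEnclosingCircle((P[:,:2]*1000).astype(np.float32)), cv2.minAreaRect((P[:,:2]*1000).astype(np.float32)))
    # rack: white top z .06
    m=(abs(W[...,2]-.06)<.004)&(c["img"].min(-1)>100); 
    k,l,s,ce=cv2.connectedComponentsWithStats(m.astype(np.uint8)); i=1+np.argmax(s[1:,4]); P=W[l==i]
    print(" rack",s[i],cv2.minAreaRect((P[:,:2]*1000).astype(np.float32)))
    for (a,b,k) in((u,v,25),(ru,rv,25)):
        crops.append(cv2.resize(c["img"][b-k:b+k,a-k:a+k],(400,300) if 0 else (300,300),interpolation=cv2.INTER_CUBIC))
save("crop0.png",np.vstack([np.hstack(crops[:2]),np.hstack(crops[2:])]))
```

```text
top head z hist [  0  12  10  12   5  12  12   9  27 211  21]
top 250 [ 0.56939434 -0.1287703   0.14753449] [ 0.56881188 -0.12837611  0.1479664 ]
rect ((569.5210571289062, -128.96551513671875), (43.72250747680664, 24.197463989257812), 20.663183212280273)
tilt plane [0.00251949 0.00021043 0.14753449]
ring pts 482 [0.53284104 0.18889526 0.12486448]
 circ ((535.9226684570312, 185.3316650390625), 36.428741455078125) ((535.7928466796875, 189.05026245117188), (49.99220275878906, 68.83329772949219), 89.51679992675781)
 rack [ 373  207  116   49 2658] ((580.0286865234375, -209.2091827392578), (74.87887573242188, 251.93272399902344), 7.133004665374756)
side head z hist [  0  29  32  24  36  26  30  33  81 168   0]
top 246 [ 0.56931825 -0.13223834  0.14545214] [ 0.56991375 -0.1320079   0.14475953]
rect ((569.5862426757812, -131.61952209472656), (44.39069366455078, 24.579212188720703), 21.147214889526367)
tilt plane [-0.00252152  0.03029023  0.14545214]
ring pts 332 [0.53551775 0.18560907 0.12285788]
 circ ((541.2940063476562, 187.5443572998047), 40.573246002197266) ((539.9519653320312, 182.30941772460938), (53.076290130615234, 79.16886138916016), 74.0484619140625)
 rack [ 314  310   67  115 3336] ((581.18896484375, -219.5638427734375), (75.68599700927734, 232.2864532470703), 7.228437900543213)
```

View pics/crop0.png

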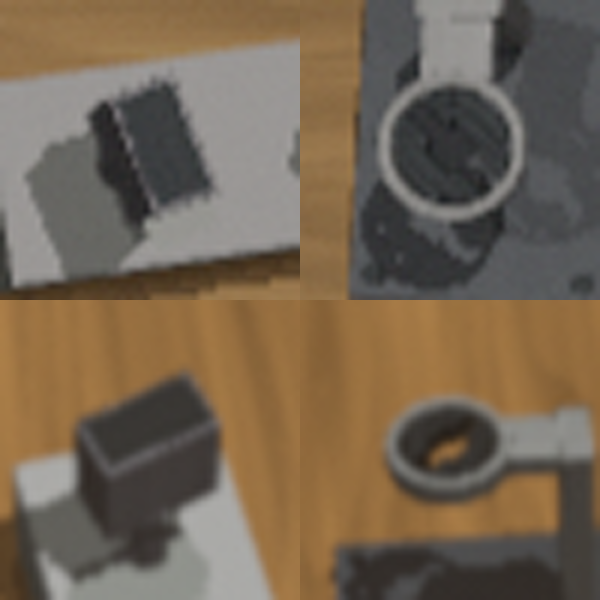

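The head top is at about (0.5695, -0.130), with its long side at 20.7°, and the tool yaw already matches. In the crop the slot looks like a faint band running from upper left to lower right, roughly 35° from x. I'll move above the tamper and refine the ring from the saved images.

```bash
R='[[0.0201,-0.0093,0,0,0,0],[0.0201,-0.0093,0,0,0,0],[0.0201,-0.0093,0,0,0,0],[0.0201,-0.0093,0,0,0,0],[0.0201,-0.0093,0,0,0,0],[0.0201,-0.0093,0,0,0,0],[0.0201,-0.0093,0,0,0,0],[0.0201,-0.0093,0,0,0,0]]' ; true
python3 -m handwheel '[[0.0201,-0.0093,0,0,0,0],[0.0201,-0.0093,0,0,0,0],[0.0201,-0.0093,0,0,0,0],[0.0201,-0.0093,0,0,0,0],[0.0201,-0.0093,0,0,0,0],[0.0201,-0.0093,0,0,0,0],[0.0201,-0.0093,0,0,0,0],[0.0201,-0.0093,0,0,0,0]]' 0.1 40
python3 -m handwheel '[[0.0201,-0.0093,0,0,0,0],[0.0201,-0.0093,0,0,0,0],[0.0201,-0.0093,0,0,0,0],[0.0201,-0.0093,0,0,0,0],[0.0201,-0.0093,0,0,0,0],[0.0201,-0.0093,0,0,0,0],[0.0201,-0.0093,0,0,0,0],[0.0201,-0.0093,0,0,0,0]]'
python3 -m handwheel '[[0.0201,-0.0093,0,0,0,0],[0.0201,-0.0093,0,0,0,0],[0.0201,-0.0093,0,0,0,0],[0.0201,-0.0093,0,0,0,0],[0.0201,-0.0093,0,0,0,0],[0.0201,-0.0093,0,0,0,0],[0.0201,-0.0093,0,0,0,0],[0.0201,-0.0093,0,0,0,0]]'
python3 - <<'E'
from h import *
import pickle
out=[]
for n,(u,v) in(("top",(248,257)),("side",(296,201))):
    c=pickle.load(open(n+"0.pkl","rb")); k=16
    g=cv2.cvtColor(c["img"],cv2.COLOR_RGB2GRAY)[v-k:v+k,u-k:u+k]
    m=(g>120).astype(np.uint8); ys,xs=np.nonzero(m)
    P=np.array([ray(c,x+u-k,y+v-k,.125)[:2] for x,y in zip(xs,ys)])
    # algebraic circle fit on rim pixels 20..28mm from a rough centre
    ctr=ray(c,u+.3,v-.3,.125)[:2]
    for _ in range(5):
        d=np.linalg.norm(P-ctr,axis=1); w=(d>.018)&(d<.028)&(P[:,0]<ctr[0]+.015); Q=P[w]
        s=np.linalg.lstsq(np.c_[2*Q,np.ones(len(Q))],(Q**2).sum(1),rcond=None)[0]; ctr=s[:2]
    print(n,ctr,np.sqrt(s[2]+ctr@ctr),len(Q))
    z=np.clip((c["img"][v-k:v+k,u-k:u+k].astype(float)-20)*(2.2),0,255).astype(np.uint8)
    out.append(cv2.resize(z,(384,384),interpolation=cv2.INTER_NEAREST))
save("ring1.png",np.hstack(out))
c=pickle.load(open("top0.pkl","rb"));W=pts(c);r=W[225:285,225:282].reshape(-1,3)
r=r[abs(r[:,2]-.012)<.004];print("base",cv2.minAreaRect((r[:,:2]*1000).astype(np.float32)))
E
```

```text
time: 0.77
ee_pos: [0.3227, -0.384, 0.2102]
tcp_rot: [-180.0, 0.0, 21.2]
wrist_force: [-0.5, -1.0, 0.3]
opening: 0.047
time: 1.43
ee_pos: [0.4456, -0.2564, 0.2102]
tcp_rot: [-180.0, 0.0, 21.2]
wrist_force: [0.2, 0.1, 0.0]
opening: 0.0471
time: 2.1
ee_pos: [0.5686, -0.1288, 0.21]
tcp_rot: [-180.0, 0.0, 21.2]
wrist_force: [-0.5, 0.1, -0.5]
opening: 0.0471
top [0.52639082 0.1895366 ] 0.02329399737215456 74
side [0. 0.] 0.0 0
base ((535.76904296875, 189.17279052734375), (100.1762466430664, 129.98341369628906), 86.62975311279297)
```

View pics/ring1.png

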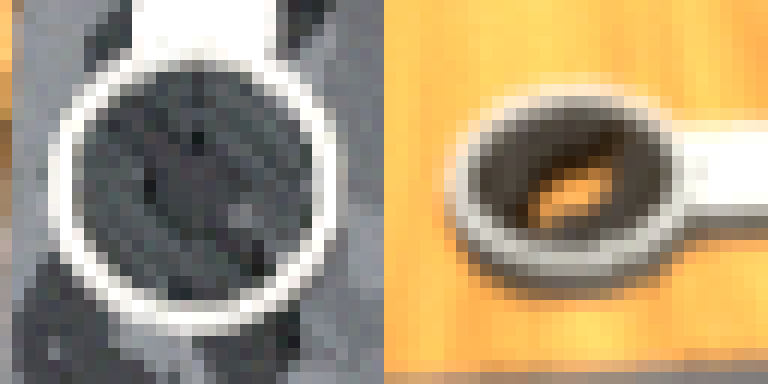

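Run:
```python
from h import *
import pickle
T=pickle.load(open("top0.pkl","rb"));S=pickle.load(open("side0.pkl","rb"))
t=lambda x,y,z:ray(T,232+x/12-.5,241+y/12-.5,z)[:2].round(4)
s=lambda x,y,z:ray(S,280+(x-384)/12-.5,185+y/12-.5,z)[:2].round(4)
print("top rim L R bot / inner top,bot",t(48,190,.125),t(345,190,.125),t(196,337,.125),t(196,62,.125),t(196,310,.125))
print("side rim L R top bot",s(445,175,.125),s(690,175,.125),s(568,80,.125),s(568,262,.125))
for a,b,f in((( 110,110),(262,262),t),((145,185),(262,262),t),((520,220),(620,140),s),((540,215),(612,170),s)):
    p,q=f(*a,.122),f(*b,.122); d=p-q; print(p,q,np.degrees(np.arctan2(d[1],d[0])))
# depth-based ring rim
for c,(u,v) in((T,(248,257)),(S,(296,201))):
    W=pts(c)[v-14:v+14,u-14:u+14].reshape(-1,3); W=W[(abs(W[:,2]-.124)<.004)]
    for _ in range(3): pass
    print(len(W),"y mid",(W[:,1].min()+W[:,1].max())/2,"xmin+26",W[:,0].min()+.026, np.ptp(W,axis=0))
# head cross-check: bright pixel projections of both views, head top centre disagreement gives the camera offset
```

```text
top rim L R bot / inner top,bot [0.5259 0.2148] [0.5252 0.1637] [0.5002 0.1895] [0.5477 0.1893] [0.5049 0.1895]
side rim L R top bot [0.5003 0.1896] [0.5496 0.1826] [0.5277 0.213 ] [0.5227 0.162 ]
[0.5398 0.2045] [0.5131 0.1784] 44.348939619770555
[0.5267 0.1985] [0.5131 0.1784] 55.91705328649048
[0.5143 0.1778] [0.5367 0.1973] -138.95926496890812
[0.5184 0.1786] [0.5342 0.1891] -146.39369817386185
361 y mid 0.18915653222591172 xmin+26 0.5273731857460437 [0.05217904 0.04996892 0.00783204]
249 y mid 0.1858747898403486 xmin+26 0.5267688586885438 [0.06017798 0.05524667 0.00674228]
```

```bash
python3 -m handwheel '[[0,0,0.0105,0,0,0],[0,0,0.0105,0,0,0],[0,0,0.0105,0,0,0],[0,0,0.0105,0,0,0],[0,0,0.0105,0,0,0],[0,0,0.0105,0,0,0],[0,0,0.0105,0,0,0],[0,0,0.0105,0,0,0]]'
python3 -m handwheel '[[0,0,0,0,0,0],[0,0,0,0,0,0],[0,0,0,0,0,0],[0,0,0,0,0,0],[0,0,0,0,0,0],[0,0,0,0,0,0],[0,0,0,0,0,0],[0,0,0,0,0,0]]' -1 40
python3 -m handwheel '[[0,0,-0.002,0,0,0],[0,0,-0.004,0,0,0],[0,0,-0.004,0,0,0],[0,0,-0.004,0,0,0],[0,0,-0.004,0,0,0],[0,0,-0.004,0,0,0],[0,0,-0.004,0,0,0],[0,0,-0.004,0,0,0]]'
```

```text
time: 2.77
ee_pos: [0.5678, -0.13, 0.1255]
tcp_rot: [180.0, -0.0, 21.2]
wrist_force: [0.1, -0.5, -0.9]
opening: 0.0467
time: 3.43
ee_pos: [0.5681, -0.1298, 0.1267]
tcp_rot: [180.0, -0.0, 21.2]
wrist_force: [0.4, -0.0, -0.1]
opening: -0.0002
time: 4.1
ee_pos: [0.5681, -0.1298, 0.157]
tcp_rot: [180.0, -0.0, 21.2]
wrist_force: [0.4, 0.2, 0.7]
opening: 0.0003
```

The jaws shut on nothing, so I'll look.

Run:
```python
from h import *
import pickle
o=[]
for n,(u,v) in(("top",(401,233)),("side",(333,309))):
    c=cam(n); pickle.dump(c,open(n+"1.pkl","wb")); print(n,proj(c,monitor.get_obs()["ee_pos"]))
    o.append(cv2.resize(c["img"][v-50:v+50,u-50:u+50],(400,400),interpolation=cv2.INTER_CUBIC))
save("miss.png",np.hstack(o)); print(monitor.get_obs()["ee_pos"],monitor.get_obs()["opening"])
```

```text
top [np.float64(403.9664600300679), np.float64(232.1541583553687)]
side [np.float64(331.6636644310037), np.float64(300.10890829458737)]
[ 0.56835859 -0.12983526  0.15739418] 2.0113992796602868e-05
```

View pics/miss.png

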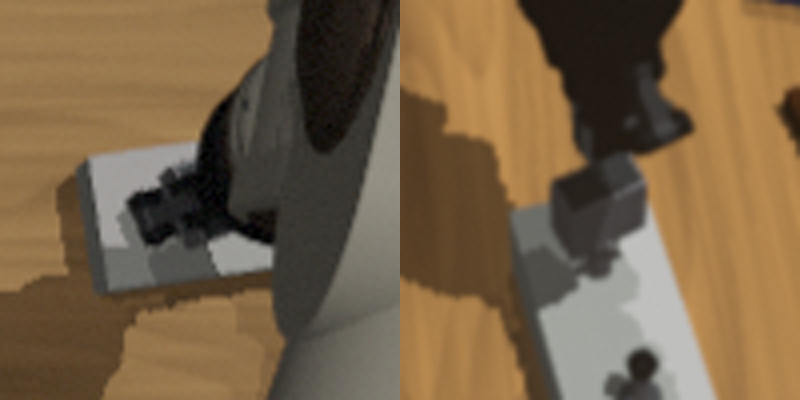

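Run:
```python
from h import *
import pickle
c=pickle.load(open("side1.pkl","rb")); W=pts(c)
for (x,y) in((590,140),(600,110),(630,130),(640,100),(650,70),(680,125),(600,180),(630,165),(570,195),(590,220),(630,210)):
    print((x,y),W[int(259+y/4),int(283+(x-400)/4)].round(4))
m=np.zeros((480,640),bool); m[262:335,315:362]=1
P=W[m&(W[...,2]>.105)]; print(np.histogram(P[:,2],bins=np.arange(.1,.25,.01)))
T=P[abs(P[:,2]-.146)<.006]; print(cv2.minAreaRect((T[:,:2]*1000).astype(np.float32)),T.mean(0))
```

```text
(590, 140) [ 0.5634 -0.1391  0.1952]
(600, 110) [ 0.5679 -0.1446  0.23  ]
(630, 130) [ 0.5745 -0.1791  0.2649]
(640, 100) [ 0.5802 -0.1738  0.2776]
(650, 70) [ 0.585  -0.1644  0.2872]
(680, 125) [ 0.5963 -0.1831  0.2696]
(600, 180) [ 0.5707 -0.1327  0.1469]
(630, 165) [ 0.586  -0.125   0.1461]
(570, 195) [ 0.5542 -0.1364  0.1454]
(590, 220) [ 0.563  -0.1451  0.1307]
(630, 210) [ 0.5846 -0.137   0.1238]
(array([ 27,  66,  59,  61, 241,   1,   0,   2,  17,  24,  22,  11,  47,
        73]), array([0.1 , 0.11, 0.12, 0.13, 0.14, 0.15, 0.16, 0.17, 0.18, 0.19, 0.2 ,
       0.21, 0.22, 0.23, 0.24]))
((570.0004272460938, -131.13641357421875), (44.45737075805664, 26.37822914123535), 19.526384353637695) [ 0.56912166 -0.13302827  0.14560229]
```

Run:
```python
from h import *
import pickle
c=pickle.load(open("top0.pkl","rb")); W=pts(c)
print(proj(c,[.199,-.513,.21]))
g=W[425:480,600:640].reshape(-1,3); g=g[g[:,2]>.05]; print(np.histogram(g[:,2],bins=np.arange(.05,.4,.02)), g[g[:,2]<.28].mean(0),g[g[:,2]<.28].min(0),g[g[:,2]<.28].max(0))
c=pickle.load(open("side1.pkl","rb")); W=pts(c)
m=np.zeros((480,640),bool); m[255:305,305:362]=1
P=W[m&(W[...,2]>.155)&(W[...,2]<.3)]; 
for lo in np.arange(.16,.3,.01):
    q=P[(P[:,2]>=lo)&(P[:,2]<lo+.01)]
    if len(q): print(round(lo,2),len(q),q.min(0).round(3),q.max(0).round(3))
```

```text
[np.float64(618.7077404182988), np.float64(422.53554108359583)]
(array([  0,   0,   0,   0,   0,   0,   0,   0,   0,   3,  76,  53, 271,
       231, 215,  12,   0]), array([0.05, 0.07, 0.09, 0.11, 0.13, 0.15, 0.17, 0.19, 0.21, 0.23, 0.25,
       0.27, 0.29, 0.31, 0.33, 0.35, 0.37, 0.39])) [ 0.18835293 -0.46218205  0.26412607] [ 0.17454856 -0.46990022  0.24596159] [ 0.1949472  -0.45644617  0.27936051]
0.17 2 [ 0.564 -0.139  0.177] [ 0.566 -0.138  0.179]
0.18 17 [ 0.557 -0.143  0.181] [ 0.575 -0.13   0.19 ]
0.19 24 [ 0.557 -0.146  0.19 ] [ 0.572 -0.13   0.2  ]
0.2 22 [ 0.557 -0.146  0.201] [ 0.568 -0.13   0.21 ]
0.21 11 [ 0.555 -0.146  0.211] [ 0.566 -0.128  0.219]
0.22 47 [ 0.547 -0.164  0.221] [ 0.583 -0.106  0.23 ]
0.23 73 [ 0.544 -0.173  0.23 ] [ 0.583 -0.099  0.24 ]
0.24 52 [ 0.547 -0.18   0.24 ] [ 0.575 -0.108  0.25 ]
0.25 52 [ 0.547 -0.186  0.25 ] [ 0.577 -0.122  0.26 ]
0.26 109 [ 0.55  -0.193  0.26 ] [ 0.602 -0.129  0.27 ]
0.27 138 [ 0.553 -0.19   0.27 ] [ 0.601 -0.144  0.28 ]
0.28 91 [ 0.554 -0.178  0.28 ] [ 0.59  -0.147  0.29 ]
0.29 58 [ 0.567 -0.172  0.29 ] [ 0.591 -0.157  0.3  ]
```

The depth puts the fingertips at z≈0.177, while the reported TCP of 0.157 implies 0.140. The fingers therefore sit about 35 mm higher than reported, and the first close was just above the head. Going down to a reported z of 0.100 is safe under either reading, because the tips stay above the rack and the body above the head. I'll retry there and watch the force and opening.

```bash
python3 -m handwheel '[[0.001,0,0,0,0,0],[0,0,0,0,0,0],[0,0,0,0,0,0],[0,0,0,0,0,0],[0,0,0,0,0,0],[0,0,0.004,0,0,0],[0,0,0.005,0,0,0],[0,0,0.005,0,0,0]]' 0.1 40
python3 -m handwheel '[[0,0,0.005,0,0,0],[0,0,0.005,0,0,0],[0,0,0.005,0,0,0],[0,0,0.005,0,0,0],[0,0,0.005,0,0,0],[0,0,0.005,0,0,0],[0,0,0.005,0,0,0],[0,0,0.005,0,0,0]]'
python3 -m handwheel '[[0,0,0.003,0,0,0],[0,0,0,0,0,0],[0,0,0,0,0,0],[0,0,0,0,0,0],[0,0,0,0,0,0],[0,0,0,0,0,0],[0,0,0,0,0,0],[0,0,0,0,0,0]]' -1 40
```

```text
time: 4.87
ee_pos: [0.5689, -0.1294, 0.1419]
tcp_rot: [-180.0, 0.0, 21.2]
wrist_force: [0.1, -0.1, -1.2]
opening: 0.0468
time: 5.53
ee_pos: [0.569, -0.1294, 0.102]
tcp_rot: [-180.0, 0.0, 21.2]
wrist_force: [0.3, -0.4, 0.2]
opening: 0.047
time: 6.2
ee_pos: [0.569, -0.1294, 0.0995]
tcp_rot: [180.0, -0.0, 21.2]
wrist_force: [-0.2, -0.7, -3.0]
opening: 0.0235
```

Gripped (23.5 mm). Lifting 150 mm.

```bash
python3 -m handwheel '[[0,0,-0.002,0,0,0],[0,0,-0.004,0,0,0],[0,0,-0.006,0,0,0],[0,0,-0.008,0,0,0],[0,0,-0.01,0,0,0],[0,0,-0.01,0,0,0],[0,0,-0.01,0,0,0],[0,0,-0.01,0,0,0]]'
python3 -m handwheel '[[0,0,-0.013,0,0,0],[0,0,-0.013,0,0,0],[0,0,-0.013,0,0,0],[0,0,-0.013,0,0,0],[0,0,-0.013,0,0,0],[0,0,-0.013,0,0,0],[0,0,-0.012,0,0,0],[0,0,0,0,0,0]]'
python3 - <<'E'
from h import *
import pickle
c=cam("side"); pickle.dump(c,open("side2.pkl","wb")); W=pts(c); o=monitor.get_obs(); print(o["ee_pos"],o["opening"],o["wrist_force"])
u,v=map(int,proj(c,[.569,-.13,.24])); print(u,v)
save("lift.png",cv2.resize(c["img"][v-50:v+50,u-50:u+50],(500,500),interpolation=cv2.INTER_CUBIC))
E
```

```text
time: 6.87
ee_pos: [0.5692, -0.1295, 0.161]
tcp_rot: [180.0, -0.0, 21.2]
wrist_force: [-0.7, 0.5, -3.0]
opening: 0.023
time: 7.53
ee_pos: [0.5696, -0.1296, 0.2528]
tcp_rot: [179.9, -0.2, 21.2]
wrist_force: [1.3, -0.7, -1.3]
opening: 0.0232
[ 0.56950141 -0.12953971  0.2511593 ] 0.0234308108767354 [-0.54214373 -0.01150074 -3.11498961]
332 276
```

View pics/lift.png

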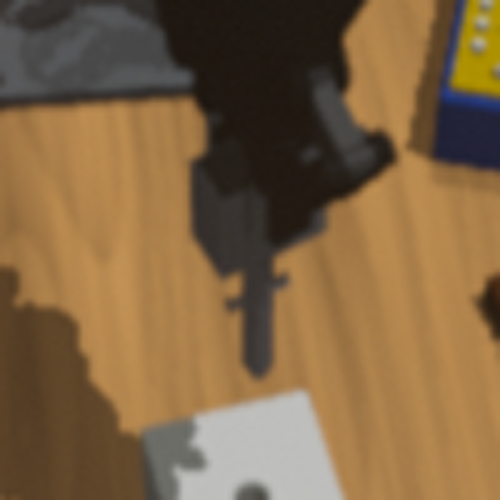

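The tamper is held with its tip at px ~(333.5,300.5), clear of the rack. The finger appears to reach close to the head's underside. I'll measure tip, pin, head and finger from depth.

Run:
```python
from h import *
import pickle
c=pickle.load(open("side2.pkl","rb")); W=pts(c); 
p=lambda x,y:W[int(round(226+y/5-.4)),int(round(282+x/5-.4))].round(4)
for n,x,y in(("tip",259,368),("hand",257,340),("hand",256,310),("hand",257,285),("pinL",233,303),("pinR",282,281),("head bl",210,250),("head br",205,200),("finger",280,235),("finger",290,240),("finger",270,230),("f",260,200),("f",230,180),("headr",315,220),("headb",230,265),("headb",300,235)): print(n,x,y,p(x,y))
# handle axis
m=np.zeros((480,640),bool); m[280:302,326:341]=1
P=W[m&(W[...,2]>.1)]; P=P[abs(P[:,1]+.135)<.025]
for lo in np.arange(.12,.24,.01):
    q=P[(P[:,2]>=lo)&(P[:,2]<lo+.01)]
    if len(q): print(round(lo,3),len(q),q.mean(0).round(4),q.min(0).round(4),q.max(0).round(4))
for z in(.13,.14,.15): print(z,ray(c,333.6,301,z))
print(proj(c,[.5695,-.1295,.135]),proj(c,[.5695,-.1295,.16]))
```

```text
tip 259 368 [ 0.5701 -0.1351  0.1695]
hand 257 340 [ 0.5694 -0.1378  0.192 ]
hand 256 310 [ 0.5691 -0.1382  0.2133]
hand 257 285 [ 0.5694 -0.1348  0.225 ]
pinL 233 303 [ 0.5602 -0.1341  0.2159]
pinR 282 281 [ 0.5799 -0.1286  0.217 ]
head bl 210 250 [ 0.5518 -0.1411  0.2604]
head br 205 200 [ 0.5504 -0.1394  0.2888]
finger 280 235 [ 0.5743 -0.1554  0.2856]
finger 290 240 [ 0.5809 -0.1401  0.2594]
finger 270 230 [ 0.5712 -0.153   0.2858]
f 260 200 [ 0.5678 -0.1508  0.301 ]
f 230 180 [ 0.5592 -0.1384  0.2975]
headr 315 220 [ 0.5906 -0.1353  0.2632]
headb 230 265 [ 0.5581 -0.1476  0.2592]
headb 300 235 [ 0.585  -0.1375  0.258 ]
0.16 6 [ 0.5711 -0.1351  0.1669] [ 0.5682 -0.1372  0.1607] [ 0.5764 -0.1324  0.1695]
0.17 17 [ 0.571  -0.1352  0.1746] [ 0.5662 -0.1376  0.1702] [ 0.5764 -0.1322  0.1794]
0.18 19 [ 0.5707 -0.1349  0.1854] [ 0.5661 -0.1371  0.1803] [ 0.576  -0.1324  0.1899]
0.19 15 [ 0.571  -0.135   0.1954] [ 0.5659 -0.1378  0.1908] [ 0.5758 -0.1325  0.1999]
0.2 16 [ 0.5698 -0.135   0.2048] [ 0.5658 -0.138   0.2012] [ 0.5756 -0.1326  0.21  ]
0.21 40 [ 0.5703 -0.1334  0.2162] [ 0.5584 -0.1382  0.2107] [ 0.5823 -0.1255  0.2199]
0.22 14 [ 0.5695 -0.1352  0.2249] [ 0.5658 -0.1376  0.2218] [ 0.5753 -0.1321  0.2284]
0.23 14 [ 0.5705 -0.1352  0.2329] [ 0.5658 -0.1373  0.2304] [ 0.575  -0.1336  0.2382]
0.13 [ 0.57471889 -0.1157965   0.13      ]
0.14 [ 0.57366468 -0.12185008  0.14      ]
0.15 [ 0.57261048 -0.12790365  0.15      ]
[np.float64(332.0873053349389), np.float64(305.80042459548304)] [np.float64(332.2261284661925), np.float64(299.1946369839194)]
```

Head centre is at z≈0.278 (TCP + 27 mm) and the tip at 0.16. Both cameras agree on the shift to the ring, about (-0.045, +0.3185). Moving there.

```bash
python3 -m handwheel '[[0.0046,-0.0196,0,0,0,0],[0.0046,-0.0196,0,0,0,0],[0.0046,-0.0196,0,0,0,0],[0.0046,-0.0196,0,0,0,0],[0.0046,-0.0196,0,0,0,0],[0.0046,-0.0196,0,0,0,0],[0.0046,-0.0196,0,0,0,0],[0.0046,-0.0196,0,0,0,0]]'
python3 -m handwheel '[[0.0046,-0.0196,0,0,0,0],[0.0046,-0.0196,0,0,0,0],[0.0046,-0.0196,0,0,0,0],[0.0046,-0.0196,0,0,0,0],[0.0046,-0.0196,0,0,0,0],[0.0046,-0.0196,0,0,0,0],[0.0046,-0.0196,0,0,0,0],[0.0046,-0.0194,0,0,0,0]]'
python3 -m handwheel '[[0,0,0.002,0,0,0],[0,0,0.003,0,0,0],[0,0,0.004,0,0,0],[0,0,0.004,0,0,0],[0,0,0.004,0,0,0],[0,0,0.004,0,0,0],[0,0,0.003,0,0,0],[0,0,0,0,0,0]]'
cat > look.py <<'E'
from h import *
import pickle,sys
n=sys.argv[1]; c=cam("side"); pickle.dump(c,open(n+".pkl","wb")); W=pts(c); o=monitor.get_obs(); print({k:np.round(o[k],4) for k in("time","ee_pos","tcp_rot","wrist_force","torque","opening")})
m=np.zeros((480,640),bool); m[150:235,270:325]=1
P=W[m]
for lo in np.arange(.128,.25,.008):   # silhouette of the handle, slice by slice
    q=P[(P[:,2]>=lo)&(P[:,2]<lo+.008)&(abs(P[:,1]-.185)<.02)&(abs(P[:,0]-.526)<.025)]
    if len(q): print(round(lo,3),len(q),"xmid",((q[:,0].min()+q[:,0].max())/2).round(4),"yfront+6",(np.percentile(q[:,1],5)+.006).round(4),np.ptp(q[:,0]).round(4))
u,v=map(int,proj(c,[.525,.187,.17])); print(u,v)
save(n+".png",cv2.resize(c["img"][v-40:v+40,u-40:u+40],(560,560),interpolation=cv2.INTER_CUBIC))
E
python3 look.py above
```

```text
time: 8.25
ee_pos: [0.546, 0.031, 0.2487]
tcp_rot: [-180.0, 0.1, 21.2]
wrist_force: [-0.1, 0.8, -2.7]
opening: 0.0233
time: 8.92
ee_pos: [0.5235, 0.1903, 0.2487]
tcp_rot: [-180.0, 0.1, 21.2]
wrist_force: [-1.0, 0.1, -2.6]
opening: 0.0234
time: 9.58
ee_pos: [0.5238, 0.1889, 0.2246]
tcp_rot: [-180.0, 0.1, 21.2]
wrist_force: [0.2, 0.2, -2.7]
opening: 0.0234
{'time': np.float64(9.6333), 'ee_pos': array([0.5239, 0.189 , 0.2251]), 'tcp_rot': array([-1.799983e+02,  3.140000e-02,  2.122150e+01]), 'wrist_force': array([-0.2953, -0.4813, -2.3165]), 'torque': array([ 0.0384, -0.0312,  0.0262]), 'opening': np.float64(0.0233)}
0.128 3 xmid 0.5245 yfront+6 0.174 0.0024
0.136 9 xmid 0.5238 yfront+6 0.1869 0.0093
0.144 11 xmid 0.5242 yfront+6 0.1866 0.0096
0.152 10 xmid 0.5245 yfront+6 0.1864 0.0096
0.16 16 xmid 0.5249 yfront+6 0.1871 0.0097
0.168 10 xmid 0.5255 yfront+6 0.1877 0.0097
0.176 13 xmid 0.5259 yfront+6 0.187 0.0101
0.184 27 xmid 0.5242 yfront+6 0.1868 0.024
0.192 13 xmid 0.5243 yfront+6 0.1876 0.0096
0.2 10 xmid 0.5249 yfront+6 0.1873 0.0092
0.208 14 xmid 0.5252 yfront+6 0.1867 0.0095
0.216 5 xmid 0.5253 yfront+6 0.1841 0.0097
0.224 48 xmid 0.5251 yfront+6 0.1756 0.0476
0.232 44 xmid 0.5254 yfront+6 0.1763 0.0474
0.24 44 xmid 0.5244 yfront+6 0.1741 0.0453
0.248 45 xmid 0.5243 yfront+6 0.1728 0.0463
293 185
```

View pics/above.png

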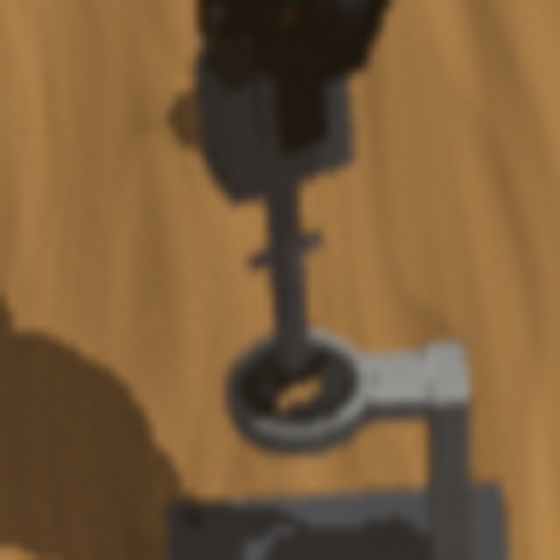

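The handle axis at (0.525, 0.187) sits on the ring's axis, about (0.526, 0.187) in the same view, with the tip just above the bore. I'll shift 1 mm in +x and descend in stages, checking force.

```bash
python3 -m handwheel '[[0.0009,0.0004,0,0,0,0],[0,0,0.001,0,0,0],[0,0,0.002,0,0,0],[0,0,0.002,0,0,0],[0,0,0.002,0,0,0],[0,0,0.002,0,0,0],[0,0,0.002,0,0,0],[0,0,0.002,0,0,0]]'
python3 -m handwheel '[[0,0,0.002,0,0,0],[0,0,0.002,0,0,0],[0,0,0.002,0,0,0],[0,0,0.002,0,0,0],[0,0,0.002,0,0,0],[0,0,0.002,0,0,0],[0,0,0,0,0,0],[0,0,0,0,0,0]]'
python3 -c "
from h import *
o=monitor.get_obs();print(o['ee_pos'],o['wrist_force'],o['torque'])"
```

```text
time: 10.3
ee_pos: [0.5249, 0.1893, 0.2122]
tcp_rot: [-180.0, 0.0, 21.3]
wrist_force: [-0.3, 0.8, -2.8]
opening: 0.0233
time: 10.97
ee_pos: [0.5249, 0.1893, 0.2004]
tcp_rot: [180.0, 0.0, 21.2]
wrist_force: [-0.1, -0.3, -1.9]
opening: 0.023
[0.52492923 0.18928203 0.20037776] [-0.09370658 -0.32390911 -1.9054927 ] [ 0.00285223  0.03242855 -0.00076374]
```

The tip is inside the bore with no side force. Next 30 mm, turning to about 29°.

```bash
python3 -m handwheel '[[0,0,0.002,0,0,-1],[0,0,0.003,0,0,-1],[0,0,0.003,0,0,-1],[0,0,0.003,0,0,-1],[0,0,0.003,0,0,-1],[0,0,0.003,0,0,-1],[0,0,0.003,0,0,-1],[0,0,0.002,0,0,-1]]'
python3 -m handwheel '[[0,0,0.002,0,0,0],[0,0,0.002,0,0,0],[0,0,0.002,0,0,0],[0,0,0.002,0,0,0],[0,0,0.001,0,0,0],[0,0,0.001,0,0,0],[0,0,0,0,0,0],[0,0,0,0,0,0]]'
python3 look.py pinabove
```

```text
time: 11.63
ee_pos: [0.5249, 0.1893, 0.178]
tcp_rot: [-180.0, 0.0, 29.3]
wrist_force: [0.3, 0.6, -3.2]
opening: 0.0235
time: 12.3
ee_pos: [0.525, 0.1893, 0.1685]
tcp_rot: [180.0, -0.0, 29.2]
wrist_force: [-0.1, 0.3, -2.2]
opening: 0.0234
{'time': np.float64(12.35), 'ee_pos': array([0.525 , 0.1893, 0.1686]), 'tcp_rot': array([ 1.799995e+02, -7.200000e-03,  2.924140e+01]), 'wrist_force': array([-0.3326, -0.0873, -1.9732]), 'torque': array([-0.0047, -0.0443, -0.0009]), 'opening': np.float64(0.0231)}
0.128 24 xmid 0.5268 yfront+6 0.1876 0.0239
0.136 10 xmid 0.5262 yfront+6 0.1891 0.0097
0.144 13 xmid 0.5266 yfront+6 0.1878 0.0103
0.152 8 xmid 0.5271 yfront+6 0.1869 0.0101
0.16 4 xmid 0.5269 yfront+6 0.1874 0.005
0.168 37 xmid 0.5256 yfront+6 0.1745 0.0476
0.176 53 xmid 0.526 yfront+6 0.1747 0.0476
0.184 25 xmid 0.5266 yfront+6 0.174 0.0478
0.192 47 xmid 0.5259 yfront+6 0.1739 0.0486
0.2 43 xmid 0.5249 yfront+6 0.1713 0.0463
0.208 88 xmid 0.522 yfront+6 0.1729 0.0396
0.216 40 xmid 0.5242 yfront+6 0.173 0.0353
0.224 15 xmid 0.5134 yfront+6 0.1917 0.0176
0.232 31 xmid 0.5213 yfront+6 0.1715 0.0362
0.24 12 xmid 0.5152 yfront+6 0.1719 0.0193
0.248 23 xmid 0.5217 yfront+6 0.1718 0.04
293 185
```

View pics/pinabove.png

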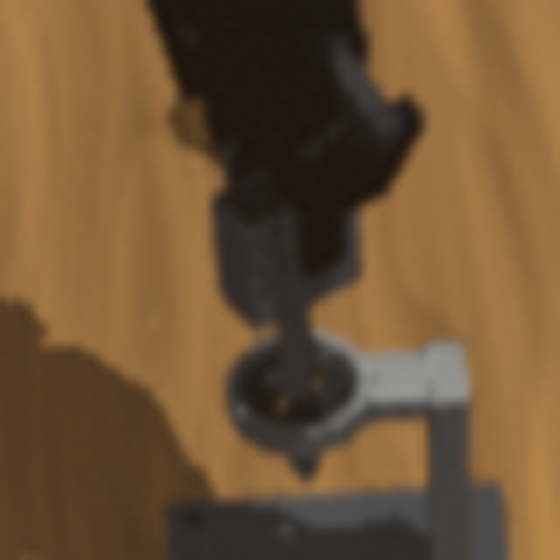

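The pin is just above the ring with the tip showing below it, so step 2 is held. Lowering in fine steps until contact.

```bash
python3 -m handwheel '[[0,0,0.0005,0,0,0],[0,0,0.0005,0,0,0],[0,0,0.0005,0,0,0],[0,0,0.0005,0,0,0],[0,0,0.0005,0,0,0],[0,0,0.0005,0,0,0],[0,0,0.0005,0,0,0],[0,0,0.0005,0,0,0]]'
python3 -m handwheel '[[0,0,0.0002,0,0,0],[0,0,0.0002,0,0,0],[0,0,0.0002,0,0,0],[0,0,0.0002,0,0,0],[0,0,0.0002,0,0,0],[0,0,0.0002,0,0,0],[0,0,0,0,0,0],[0,0,0,0,0,0]]'
```

```text
time: 13.02
ee_pos: [0.525, 0.1893, 0.1644]
tcp_rot: [180.0, -0.0, 29.2]
wrist_force: [-0.1, -0.4, -2.9]
opening: 0.0234
time: 13.68
ee_pos: [0.525, 0.1893, 0.1634]
tcp_rot: [180.0, -0.0, 29.2]
wrist_force: [1.1, 0.2, -1.4]
opening: 0.0235
```

```bash
for i in 1 2; do :; done
python3 -m handwheel '[[0,0,0.0002,0,0,0],[0,0,0.0002,0,0,0],[0,0,0.0002,0,0,0],[0,0,0.0002,0,0,0],[0,0,0,0,0,0],[0,0,0,0,0,0],[0,0,0,0,0,0],[0,0,0,0,0,0]]'
```

```text
time: 14.35
ee_pos: [0.5251, 0.1893, 0.1628]
tcp_rot: [180.0, -0.0, 29.2]
wrist_force: [-0.5, -1.3, 4.3]
opening: 0.0232
```

Contact, about 6 N (weight baseline −2.3). Turning towards larger yaw, 1° per row.

```bash
python3 -m handwheel '[[0,0,0,0,0,-0.7],[0,0,0,0,0,-0.7],[0,0,0,0,0,-0.7],[0,0,0,0,0,-0.7],[0,0,0,0,0,-0.7],[0,0,0,0,0,-0.7],[0,0,0,0,0,0],[0,0,0,0,0,0]]'
python3 -c "
from h import *
o=monitor.get_obs();print(o['ee_pos'],o['wrist_force'],o['torque'])"
```

```text
time: 15.02
ee_pos: [0.5249, 0.1893, 0.1622]
tcp_rot: [-180.0, 0.0, 33.4]
wrist_force: [-0.6, 0.3, -1.6]
opening: 0.0234
[0.52485785 0.18929509 0.16217447] [-0.6083124   0.27041122 -1.6005001 ] [0.11319856 0.09006834 0.02747397]
```

The force dropped away at 33.4°. Testing by lowering a little.

```bash
python3 -m handwheel '[[0,0,0.0002,0,0,0],[0,0,0.0002,0,0,0],[0,0,0.0002,0,0,0],[0,0,0.0002,0,0,0],[0,0,0,0,0,0],[0,0,0,0,0,0],[0,0,0,0,0,0],[0,0,0,0,0,0]]'
python3 -c "
from h import *
o=monitor.get_obs();print(o['ee_pos'],o['wrist_force'],o['torque'])"
```

```text
time: 15.68
ee_pos: [0.5249, 0.1894, 0.1617]
tcp_rot: [-180.0, -0.0, 33.4]
wrist_force: [-1.7, -0.4, -0.0]
opening: 0.0233
[0.52494572 0.18935019 0.16174783] [-1.66303782 -0.43032458 -0.03649237] [0.16241122 0.28485859 0.07178555]
```

```bash
python3 -m handwheel '[[0,0,0,0,0,-0.7],[0,0,0,0,0,-0.7],[0,0,0,0,0,-0.7],[0,0,0,0,0,-0.7],[0,0,0,0,0,-0.7],[0,0,0,0,0,0],[0,0,0,0,0,0],[0,0,0,0,0,0]]'
python3 -c "
from h import *
o=monitor.get_obs();print(o['ee_pos'],o['wrist_force'],o['torque'])"
python3 -m handwheel '[[0,0,0.0002,0,0,0],[0,0,0.0002,0,0,0],[0,0,0.0002,0,0,0],[0,0,0.0002,0,0,0],[0,0,0,0,0,0],[0,0,0,0,0,0],[0,0,0,0,0,0],[0,0,0,0,0,0]]'
python3 -c "
from h import *
o=monitor.get_obs();print(o['ee_pos'],o['wrist_force'],o['torque'])"
```

```text
time: 16.35
ee_pos: [0.525, 0.1892, 0.1616]
tcp_rot: [180.0, 0.0, 36.9]
wrist_force: [0.2, 0.5, -3.7]
opening: 0.0232
[0.52498157 0.18923013 0.16158255] [ 0.17679154  0.53487495 -3.70833875] [-0.01382298  0.07609519  0.02417353]
time: 17.02
ee_pos: [0.525, 0.1893, 0.1609]
tcp_rot: [-180.0, 0.0, 36.9]
wrist_force: [-0.4, 0.8, -2.7]
opening: 0.023
[0.52498861 0.1892987  0.16086971] [-0.41611425  0.80857103 -2.74893012] [ 0.05939992  0.05028975 -0.00036059]
```

Free at 36.9° with no load. Turning 1.5° more towards the slot's middle and lowering in checked steps; seating is expected at a reported z of about 0.1223.

```bash
python3 -m handwheel '[[0,0,0.0003,0,0,-0.7],[0,0,0.0005,0,0,-0.7],[0,0,0.0008,0,0,0],[0,0,0.0008,0,0,0],[0,0,0.0008,0,0,0],[0,0,0.0008,0,0,0],[0,0,0.0008,0,0,0],[0,0,0.0008,0,0,0]]'
python3 -c "
from h import *
o=monitor.get_obs();print(o['wrist_force'],o['torque'])"
```

```text
time: 17.68
ee_pos: [0.525, 0.1893, 0.1552]
tcp_rot: [-180.0, 0.0, 38.3]
wrist_force: [-0.1, -0.4, -2.1]
opening: 0.0235
[-0.14872163 -0.37443698 -2.05705942] [-0.03305526  0.03336061  0.03943021]
```

```bash
python3 -m handwheel '[[0,0,0.0012,0,0,0],[0,0,0.0015,0,0,0],[0,0,0.0015,0,0,0],[0,0,0.0015,0,0,0],[0,0,0.0015,0,0,0],[0,0,0.0015,0,0,0],[0,0,0.0015,0,0,0],[0,0,0.0015,0,0,0]]'
python3 -c "
from h import *
o=monitor.get_obs();print(o['wrist_force'],o['torque'])"
python3 -m handwheel '[[0,0,0.0015,0,0,0],[0,0,0.0015,0,0,0],[0,0,0.0015,0,0,0],[0,0,0.0015,0,0,0],[0,0,0.0015,0,0,0],[0,0,0.0015,0,0,0],[0,0,0.0015,0,0,0],[0,0,0.0015,0,0,0]]'
python3 -c "
from h import *
o=monitor.get_obs();print(o['wrist_force'],o['torque'])"
```

```text
time: 18.35
ee_pos: [0.525, 0.1893, 0.1434]
tcp_rot: [180.0, -0.0, 38.3]
wrist_force: [0.4, -0.2, -1.7]
opening: 0.0233
[ 0.40787658 -0.15898736 -1.66206295] [ 0.05405178 -0.03338678  0.00686759]
time: 19.02
ee_pos: [0.525, 0.1893, 0.1315]
tcp_rot: [180.0, -0.0, 38.3]
wrist_force: [-0.3, 0.3, -3.3]
opening: 0.0236
[-0.27096207  0.28901117 -3.25831301] [-0.01903814  0.00940776 -0.02798687]
```

The pin is through. Lowering the last 9 mm finely.

```bash
python3 -m handwheel '[[0,0,0.001,0,0,0],[0,0,0.001,0,0,0],[0,0,0.001,0,0,0],[0,0,0.001,0,0,0],[0,0,0.001,0,0,0],[0,0,0.001,0,0,0],[0,0,0.0006,0,0,0],[0,0,0.0004,0,0,0]]'
python3 -m handwheel '[[0,0,0.0002,0,0,0],[0,0,0.0002,0,0,0],[0,0,0.0002,0,0,0],[0,0,0.0002,0,0,0],[0,0,0.0002,0,0,0],[0,0,0.0002,0,0,0],[0,0,0,0,0,0],[0,0,0,0,0,0]]'
```

```text
time: 19.68
ee_pos: [0.525, 0.1893, 0.1245]
tcp_rot: [-180.0, 0.0, 38.3]
wrist_force: [0.2, -0.1, -2.2]
opening: 0.0234
time: 20.35
ee_pos: [0.525, 0.1893, 0.1234]
tcp_rot: [180.0, -0.0, 38.3]
wrist_force: [-0.2, 0.6, -3.0]
opening: 0.0232
```

```bash
python3 -m handwheel '[[0,0,0.0002,0,0,0],[0,0,0.0002,0,0,0],[0,0,0.0002,0,0,0],[0,0,0.0002,0,0,0],[0,0,0,0,0,0],[0,0,0,0,0,0],[0,0,0,0,0,0],[0,0,0,0,0,0]]'
```

```text
time: 21.02
ee_pos: [0.5251, 0.1893, 0.1233]
tcp_rot: [180.0, -0.0, 38.3]
wrist_force: [-2.0, -1.5, 5.6]
opening: 0.0237
```

Seated contact at about 8 N. One small extra nudge, then open.

```bash
python3 -m handwheel '[[0,0,0.0002,0,0,0],[0,0,0,0,0,0],[0,0,0,0,0,0],[0,0,0,0,0,0],[0,0,0,0,0,0],[0,0,0,0,0,0],[0,0,0,0,0,0],[0,0,0,0,0,0]]'
python3 -m handwheel '[[0,0,0,0,0,0],[0,0,0,0,0,0],[0,0,0,0,0,0],[0,0,0,0,0,0],[0,0,0,0,0,0],[0,0,0,0,0,0],[0,0,0,0,0,0],[0,0,0,0,0,0]]' 0.1
python3 -m handwheel '[[0,0,-0.005,0,0,0],[0,0,-0.01,0,0,0],[0,0,-0.015,0,0,0],[0,0,-0.02,0,0,0],[0,0,-0.02,0,0,0],[0,0,-0.02,0,0,0],[0,0,-0.02,0,0,0],[0,0,-0.01,0,0,0]]'
python3 look.py done
```

```text
time: 21.68
ee_pos: [0.5251, 0.1893, 0.1233]
tcp_rot: [180.0, -0.1, 38.3]
wrist_force: [-2.6, -0.4, 6.2]
opening: 0.0234
time: 22.35
ee_pos: [0.525, 0.1893, 0.1224]
tcp_rot: [180.0, -0.0, 38.3]
wrist_force: [-0.1, 0.4, -0.3]
opening: 0.0468
time: 23.02
ee_pos: [0.5254, 0.1894, 0.2461]
tcp_rot: [179.9, -0.2, 38.3]
wrist_force: [1.2, -0.6, 0.7]
opening: 0.0468
{'time': np.float64(23.0667), 'ee_pos': array([0.5257, 0.1896, 0.2472]), 'tcp_rot': array([179.9052,  -0.2898,  38.3499]), 'wrist_force': array([-1.6063, -0.4356,  0.4721]), 'torque': array([-0.0659,  0.0688, -0.0259]), 'opening': np.float64(0.047)}
0.128 43 xmid 0.526 yfront+6 0.1728 0.0449
0.136 46 xmid 0.5256 yfront+6 0.1741 0.0469
0.144 46 xmid 0.5258 yfront+6 0.1741 0.0468
0.152 46 xmid 0.526 yfront+6 0.1732 0.047
0.16 59 xmid 0.5266 yfront+6 0.1724 0.0467
0.168 121 xmid 0.5267 yfront+6 0.1768 0.0461
293 185
```

View pics/done.png

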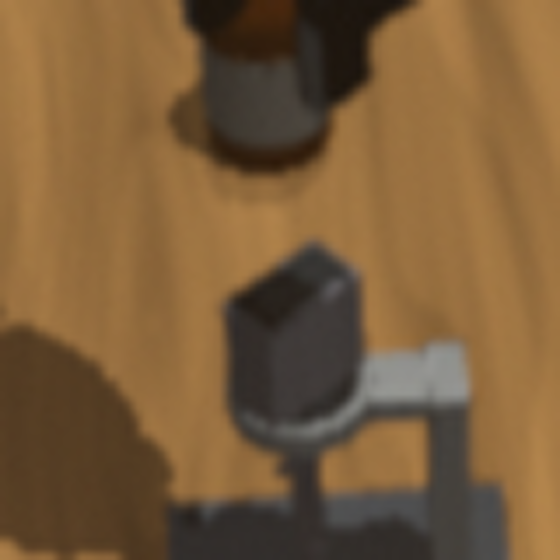

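The head sits flush on the ring, with the handle and pin below it and the gripper clear. I'll check tilt and bystanders, then hand in.

```bash
python3 -m handwheel '[[0,0,-0.01,0,0,0],[0,0,0,0,0,0],[0,0,0,0,0,0],[0,0,0,0,0,0],[0,0,0,0,0,0],[0,0,0,0,0,0],[0,0,0,0,0,0],[0,0,0,0,0,0]]'
python3 - <<'E'
from h import *
import pickle
c=cam("side"); W=pts(c); m=np.zeros((480,640),bool); m[175:205,280:310]=1
P=W[m]; P=P[(P[:,2]>.163)&(P[:,2]<.18)&(abs(P[:,0]-.526)<.03)&(abs(P[:,1]-.187)<.03)]
A=np.c_[P[:,:2]-P[:,:2].mean(0),np.ones(len(P))]; print("top",len(P),P.mean(0),"slopes deg",np.degrees(np.linalg.lstsq(A,P[:,2],rcond=None)[0][:2]),np.std(P[:,2]),cv2.minAreaRect((P[:,:2]*1000).astype(np.float32)))
b=pickle.load(open("side0.pkl","rb")); D=np.abs(c["img"].astype(int)-b["img"]).max(-1)
for n,(u,v,r) in dict(bottle=(290,150,16),beaker=(225,178,16),jar=(268,284,14),cass=(238,328,12),tips=(390,237,24),slides=(412,305,30),probe=(342,354,8),brush=(355,392,9)).items():
    print(n,"changed frac",(D[v-r:v+r,u-r:u+r]>50).mean().round(3))
order.job_done()
E
```

```text
time: 23.73
ee_pos: [0.5249, 0.1893, 0.2521]
tcp_rot: [-180.0, 0.0, 38.3]
wrist_force: [-0.5, 0.2, 0.1]
opening: 0.0468
top 166 [0.52563512 0.18511225 0.16890076] slopes deg [-0.6373994   4.73102593] 0.0023203665050945672 ((526.1953125, 187.8140106201172), (45.93608093261719, 25.893781661987305), 38.03494644165039)
bottle changed frac 0.271
beaker changed frac 0.025
jar changed frac 0.0
cass changed frac 0.0
tips changed frac 0.0
slides changed frac 0.0
probe changed frac 0.0
brush changed frac 0.0
the job is handed in; nothing more can be done
```

The tamper is in the grey holder's ring, handle down, released, and the job was handed in at about 24 s.

**What I did**
- **Grasp:** My first close missed because the fingers sit about 35 mm higher than the reported tool point suggests. The jaws closed just above the head without moving it. I went lower, gripped it and lifted it out of the rack.
- **Search:** The pin touched the plates with about 6 N on the holder. Turning gently, it began to drop at about 33° yaw and ran free from 37 to 38°.
- **Seating:** I lowered the head until it met the ring at about 8 N, opened the gripper and backed away upwards.

**What the last checks showed**
- **Position:** The head's top centre is at about (0.526, 0.188) against my ring estimate of (0.526, 0.187). Its height is 0.169 m against the 0.171 m expected when seated. The last picture shows the head flush on the ring with the pin below it.
- **Tilt, not confirmed:** A plane fitted to the head's top gave 0.6° in x and 4.7° in y, and 4.7° would be over the 4.5° limit. I think the y figure is noise, because the fit covered a wide height range and probably caught points on the head's side edges. The same view read about 1.7° when the tamper stood in the rack.
- **Bystanders:** The jar, cassettes, tip box, slide block, probe and brush look unchanged in the side view, and the beaker nearly so (2.5% of its pixels). The bottle's area changed by 27%, which I think is the raised gripper blocking the view. I did not check that separately, but the arm never went near it.

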